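# Dock an RF module in its test nest and flip the status flap over it

## Task

An RF module has been left part-way out of its bench test nest: push it along the nest's rails, away from you, until it is fully home against the end block with its connector in the jack. Then swing the nest's hinged status flap right over, from lying open at the side to lying flat across the module, so that its tick face shows and its two prongs stand behind the module. Work only by pushing with the fingertips: lift and carry nothing, and leave the spare module, the adapter and the tools around the nest where they are.

Things in the scene. Friction and masses are not known exactly. Their poses are not given: they have to be found in the camera images.
- nest: Fixed black test nest on rubber feet; origin on the bench under the middle of the docked module; x points to the robot's left (yaw 1.3 to 1.85 rad), y toward the robot, z up. Its floor plate (top z 32 mm, x -40 to 44, y -62 to 85) has two rails, inner faces at x -25.6 and 25.6, y -38 to 38: the one at -x is 14 mm, the other 25 mm high. No rails on the apron, y 38 to 85.
- jack (a point): Mouth of the bore in the nest's end block: nest x 0, y -38, z 42 mm. The block's face here is what the module is pushed against. The block is 10 mm thick (along y), 71 mm wide, its top at z 60; the bore is 13 mm wide and a brass jack stands out behind the block to y -70. Axes as the nest's.
- module: RF module to be docked, on the nest floor between the rails: milled pale metal box, 48 (x) x 76 (y) x 20 mm (24 with its screws), 150 to 250 g, with a 6 mm thick coaxial connector sticking 12 mm out of the middle of each 48 mm end, 10 mm up. Origin: middle of its underside; axes as the nest's. Home: nest y 0, z 32 mm; at the start it is 22 to 45 mm short of that (toward nest +y, the robot).
- module_tip (a point): Tip of the module's outer connector (the +y one, nearer the robot, away from the jack), 50 mm from the module's middle and 10 mm above the nest's floor plate; it can be pushed on. Axes as the module's.
- flap (a joint): Status flap angle, rad: 0 = open, level, lying out to the robot's right of the nest (nest -x), tick face down; 1.57 = upright; 3.14 = flat across the module, tick face up. A stiff friction hinge (0.05 N m): the flap stays where it is left and must be pushed all the way. Starts at 0 to 0.25.
- hinge (a point): Middle of the flap's hinge pin, which lies along nest y at nest x -33, z 60 mm. Two short rest arms reach from the -x rail under the open flap, to 27 mm out from the pin. Axes as the nest's. Keep clear of the instrument beyond the nest: 168 mm tall, its front at world x 0.60 m, its right-hand carrying handle at x 0.56, y 0.10 m.
- flap_tab (a point): Middle of the free edge of the flap's finger tab, 78 mm out from the pin, at nest y 8. The flap is bright 4 mm plate, 76 mm wide (nest y -30 to 46), 68 mm long; the tab beyond is 34 mm wide. Open, the tab overhangs the bench with 58 mm free under it: a tilted finger can lift its edge. Its frame turns with the flap.
- prongs (a point): Midway between the tips of the two prongs (7 x 4 x 25 mm, 17 and 47 mm out from the pin, nest y 41.5 to 45.5) on the flap's plain face. They point up when it is open; flipped, they drop either side of the connector behind a module that is home, but strike the top of one more than 3.5 mm short.
- spare_module: A second, equal RF module lying loose on the bench, 48 x 100 x 24 mm; bystander, origin under its middle
- screwdriver: Yellow-handled screwdriver, 172 x 23 x 20 mm, loose on the bench; bystander
- spanner: Open-ended spanner, 26 x 153 x 6 mm, loose on the bench; bystander
- adapter: Small steel coaxial adapter, 20 x 45 x 17 mm, loose on the bench; bystander

How it is judged:
By the outcome, as a careful person would: the job done as asked, in the order asked, and still so for the second after the job is handed in, with the robot touching nothing.
It also fails if it takes over 59 s, if anything falls off the work surface, if the arm or the gripper's body presses on something with over 40 N, if the wrist force passes 120 N, or if a joint passes its speed limit or range.

## Robot

A 6-joint arm with a two-finger parallel gripper is mounted at the origin on a cart in front of the work surface, level with it; the furniture and walls round the work are solid. World frame = base frame: x ahead of the robot, y to its left, z up, the work surface at z = 0. Lengths are in mm, angles in rad, forces in N, time in s.
With the tool pointing down it reaches from about 275 to 1000 mm from the base axis. Payload 8.4 kg.
Tool frame: the origin (TCP) lies at the very end of the fingers, on their centre line; the grasp point (between the pads) lies 19 mm behind it (r.pinch_z is the distance from the TCP to the grasp point, in mm); z points along the fingers, y is the line along which they close (so a half turn about z gives the same grasp; the last joint's range is limited). The gripper opens to 85 mm and grips with 20 to 120 N. Pads are 22 mm wide; open, the fingers measure 114 mm over their backs; the gripper's body (76 mm by 85 mm) begins 54 mm behind the grasp point. The pads swing forward as they close: fully open they stand 13 mm farther back than shut.
Start: joints at [-1.201, 0.353, 1.633, -0, 1.155, -0.002], TCP at [227.057, -582.3, 231.281] pointing down, gripper open.
Joint ranges: [-2.63, 2.63], [-0.92, 2.1], [0.06, 2.66], [-1.3, 4.44], [0, 2.69], [-3.02, 3.02]. Speed limits (rad/s): [2.22, 2.22, 2.79, 3.14, 3.14, 3.14].

## Interface

Orientations are given as [roll, pitch, yaw] about the fixed x, y, z axes, in that order (R = Rz(yaw) Ry(pitch) Rx(roll)).
In Python, from rig import r gives the robot as it stands.
- The arm moves only by the tool carry_out, never from a script. Its argument "series" is a list of rows, each a list of 7 numbers: the turn, a rotation vector about the tool's x, y, z as a fraction of full scale, then the shift along the tool's x, y, z as a fraction of full scale, then the gripper command: -1 is fully open, 1 is shut, values between are in proportion. A call has 1 to 8 rows; each row is the pose to reach, as a shift and turn from the pose commanded when the call began, along the tool's axes at that moment, turning the shorter way round; what a row does not reach only later rows make up. Full scale, the value 1, is 0.25 m for a shift and pi rad for a turn. A row lasts 1/8 s, in which the tool goes at most 62.5 mm and 10.7 degrees, less where a joint would pass 70% of its speed; a pose out of reach is approached as far as the arm can. A call with a number of a shift or a turn outside -1 to 1 is refused whole. A call with a gripper value outside its range is refused whole. The fingers move at their own pace and stop on an object; "force" is the grip in N (left out, the last holds). Time passes only in rows, so rows that repeat a pose let the fingers close. It gives the time, the measured TCP pose, the force, the opening and the grip force at its end, in the units of the state.
- r.sense(): the state, without advancing time (a new reading comes with each control period).
- r.grab_frame(name): name is "scene" or "top" or "wrist"; returns the picture (480x640x3 uint8, red, green, blue); there is no depth.
- r.get_calibration(name): a dict with "K" (3x3 intrinsics, pixels), "pose" (4x4, takes a point from camera to world coordinates). Camera axes: x right, y up, looking along -z (the intrinsics and any distortion apply to the point x, -y, -z); pixel columns grow to the right and rows downward; lengths in mm; the calibration is good to about 2 mm. A picture is of the moment at which its call begins: read the wrist's pose just before it. get_calibration takes no time and is no camera call; for the wrist camera it gives the pose at the moment of the call.
- r.sign_off(): hands the job in; it is judged then, once.
Trained networks look in the newest picture that a camera, given by its name, has taken for a name from the list of things; names that differ only in an ending like _2 or _b are one class to them, and where a whole thing is asked for, a point or a joint stands for the part that bears it (a point fixed in the world has none). Each returns a list of dicts, best first, with "score" (0 to 1); they miss things now and then, are a little off and sometimes report something else, mostly with a low value. They report only what shows in the picture. A call takes as long as a camera call.
- r.silhouettes(camera, label): "region" (480x640 bool, what is visible of it) and "position" ([row, column] in pixels, amid what is visible of it).
The state is a dict: "clock": time; "qpos": joint angles; "qvel": joint speeds; "joint_efforts": joint torques, N m; "eef_pos": TCP position; "tcp_rot": TCP orientation; "contact_force": force on the tool from outside, world axes, zero at the start; "wrist_torque": the same for the moment, N m; "opening": opening from 0.0 (shut) to 1.0 (fully open); "grasp_force": force on a finger pad.
Only numpy, scipy, OpenCV 4.12 (cv2) and the standard library are available. Lean on these libraries where they do the work, as an engineer would, in place of code of your own. Each camera call takes 0.05 s, during which the arm holds its last target. There are 200 camera calls.

## Working session

There is one attempt and no reset: what is moved stays moved. The work goes in short steps, Python scripts to look and compute and a tool call to move; the robot and the scene stay as the last step left them, time stands still between calls to the robot, and variables do not carry over. Pictures are saved under pics/ and viewed, at most 10 in all, crops included, and the job is handed in when it is done.

Besides the shell and the picture viewer there is one more tool, called as name([rows], argument=value, ...), one row to a line, values as JSON. carry_out: Moves the arm, as the interface text tells. Its arguments: {"type":"object","properties":{"series":{"type":"array"},"force":{"type":"number"}},"required":["series"]}

```bash
ls; mkdir -p pics
python3 - <<'E'
from rig import r
import cv2,numpy as np
for n in ("scene","top"):
    im=r.grab_frame(n); cv2.imwrite(f"pics/{n}0.png",im[:,:,::-1])
    c=r.get_calibration(n); print(n,np.round(c["K"],1).tolist(),np.round(c["pose"],3).tolist(),[k for k in c])
    for l in ("nest","module","flap","prongs"):
        for d in r.silhouettes(n,l)[:2]:
            print(l,round(d["score"],2),d["position"],d["region"].sum())
s=r.sense();print(s["eef_pos"],s["tcp_rot"],s["clock"])
E
```

```text
pics
scene [[570.2, 0.0, 319.2], [0.0, 570.2, 247.1], [0.0, 0.0, 1.0]] [[-0.853, 0.386, -0.351, 145.141], [-0.522, -0.623, 0.583, 737.252], [0.007, 0.68, 0.733, 803.855], [0.0, 0.0, 0.0, 1.0]] ['K', 'pose']
nest 0.7 [292.7, 323.1] 4401
module 0.7 [311.2, 335.9] 1274
prongs 0.8 [271.6, 335.9] 1599
top [[482.8, 0.0, 318.2], [0.0, 482.8, 237.7], [0.0, 0.0, 1.0]] [[-0.022, 0.996, -0.087, 441.707], [-1.0, -0.02, 0.019, 195.946], [0.017, 0.088, 0.996, 918.336], [0.0, 0.0, 0.0, 1.0]] ['K', 'pose']
module 0.57 [294.8, 283.5] 1175
flap 0.97 [275.8, 322.0] 1754
flap 0.24 [295.4, 286.5] 1192
prongs 0.91 [275.7, 321.5] 1803
[ 227.05526447 -582.28230246  231.24981385] [-3.14153444e+00 -1.34820881e-05  3.71800653e-01] 0.5
```

Run:
```python
import cv2
a=cv2.imread("pics/top0.png")[200:360,210:410];cv2.imwrite("pics/t1.png",cv2.resize(a,None,fx=3.7,fy=3.7,interpolation=2))
a=cv2.imread("pics/scene0.png")
cv2.imwrite("pics/s1.png",a)
```

```text
(no output)
```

View pics/t1.png

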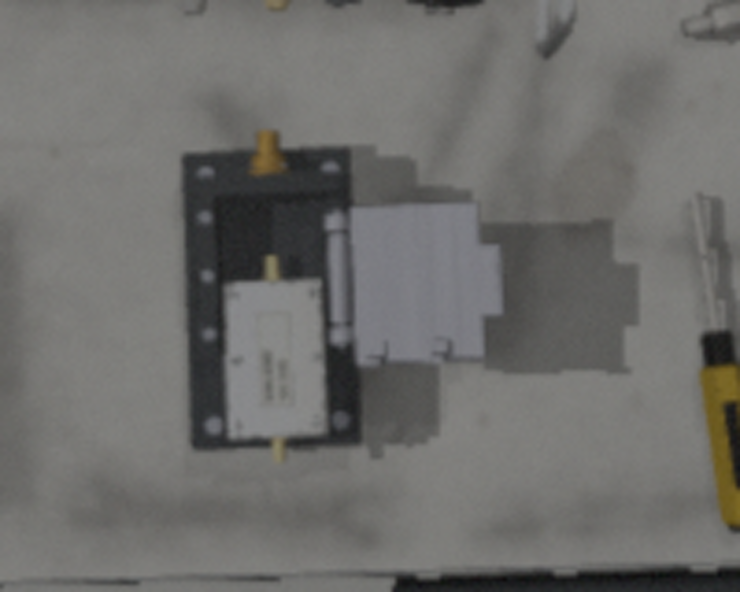

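View pics/s1.png

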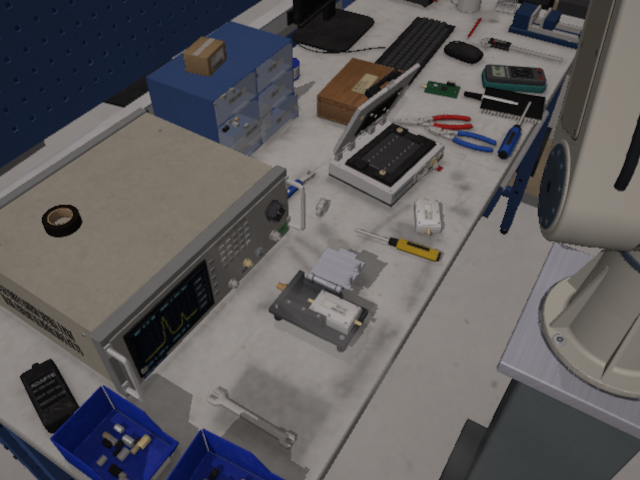

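View pics/top0.png

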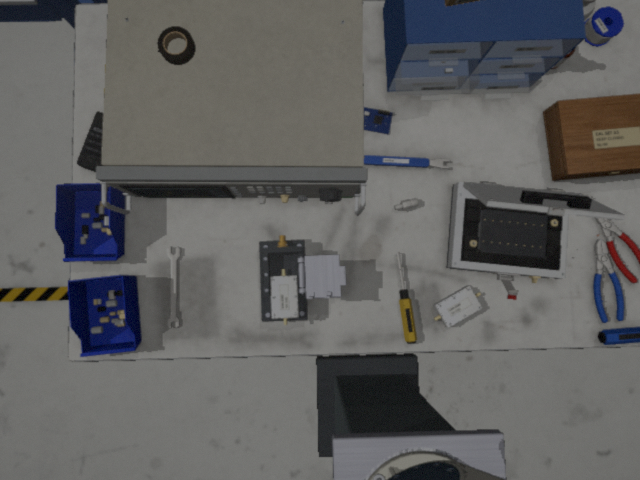

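```bash
cat > h.py <<'E'
import numpy as np
from scipy.optimize import least_squares
from scipy.spatial.transform import Rotation as Ro
def proj(c,P):
    T=np.linalg.inv(c["pose"]);q=(T[:3,:3]@np.atleast_2d(P).T).T+T[:3,3]
    u=(c["K"]@np.c_[q[:,0],-q[:,1],-q[:,2]].T).T
    return u[:,:2]/u[:,2:]
def n2w(p,P):
    P=np.atleast_2d(np.array(P,float));c,s=np.cos(p[2]),np.sin(p[2])
    return np.c_[p[0]+c*P[:,0]-s*P[:,1],p[1]+s*P[:,0]+c*P[:,1],P[:,2]]
E
python3 - <<'E'
from rig import r
from h import *
c=r.get_calibration("top")
f=lambda u:np.array(u)/3.7+[210,200]-.35
N=[(44,85,32),(-40,85,32),(44,-62,32),(-40,-62,32),(0,-70,42)]
U=f([(193,447),(360,440),(183,155),(350,150),(266,131)])
g=lambda p:(proj(c,n2w(p,N))-U).ravel()
s=least_squares(g,[480,220,1.57],x_scale=[1,1,.01],loss="soft_l1");p=s.x;print(p,g(p).round(1).tolist())
np.save("nest.npy",p)
M=[(0,-50,42),(0,50,42),(24,-38,52),(-24,-38,52),(-24,38,52),(24,38,52)]
V=f([(270,258),(279,458),(224,283),(320,280),(327,437),(230,440)])
g2=lambda m:(proj(c,n2w(p,np.array(M)+[m[0],m[1],0]))-V).ravel()
m=least_squares(g2,[0,30]).x;print("mod",m,g2(m).round(1).tolist())
W=f([(479,203),(484,360),(352,207),(357,362),(499,245),(503,314)])
F=[(68,-30),(68,46),(4,-30),(4,46),(78,-9),(78,25)]
def g3(a):
    return (proj(c,n2w(p,[(-33-d*np.cos(a[0]),y,60+d*np.sin(a[0])) for d,y in F]))-W).ravel()
for a0 in(0,.1,.25):print(a0,g3([a0]).round(1).tolist())
print(least_squares(g3,[.1]).x, n2w(p,[(0,-38,42),(0,m[1]+50,42),(-33,8,60),(-111,8,60)]).round(1).tolist())
E
```

```text
[454.89314251 243.28521654   1.59278135] [-0.6, 1.1, 0.6, 0.9, -0.5, -0.7, -0.0, -1.3, 0.5, -0.1]
mod [ 0.29326253 41.45408151] [0.5, -0.6, 0.2, 1.2, -0.5, -0.2, 0.4, -0.6, 0.2, -0.1, -0.7, 0.3]
0 [-0.1, -0.5, 0.6, -0.0, -1.7, -0.1, -1.3, 1.0, 0.7, -0.3, 0.5, 0.2]
0.1 [-0.0, -0.7, 0.7, 0.1, -1.7, -0.1, -1.3, 1.1, 0.8, -0.4, 0.6, 0.3]
0.25 [-0.7, -1.0, 0.0, 0.4, -1.7, -0.1, -1.3, 1.1, 0.1, -0.6, -0.0, 0.4]
[-0.09754984] [[492.9, 244.1, 42.0], [363.5, 241.3, 42.0], [447.6, 210.1, 60.0], [449.3, 132.1, 60.0]]
```

```bash
cat >> h.py <<'E'
def rows(s,targets,mm=True):
    "targets: (xyz, R) -> rows relative to the sensed pose"
    R0=Ro.from_euler("xyz",s["tcp_rot"]);p0=np.array(s["eef_pos"])
    for xyz,R in targets:
        t=(R0.inv()*R).as_rotvec()/np.pi;d=R0.inv().apply(np.array(xyz)-p0)/250
        print(np.r_[t,d].round(3).tolist())
def down(yaw): return Ro.from_euler("xyz",[np.pi,0,yaw])
def tilt(yaw,t): return Ro.from_rotvec([0,0,0.022])*Ro.from_euler("x",t)*Ro.from_euler("xyz",[np.pi,0,yaw-.022])
E
python3 - <<'E'
from rig import r
from h import *
s=r.sense();c=r.get_calibration("wrist")["pose"]
R0=Ro.from_euler("xyz",s["tcp_rot"]);print(R0.inv().apply(c[:3,3]-s["eef_pos"]).round(1),R0.inv().apply(-c[:3,2]).round(2))
print(tilt(.022+np.pi,.78).as_matrix()[:,2])
y=np.pi+.022
rows(s,[((300,-400,240),down(y)),((300,-350,240),down(y))])
E
```

```text
[  83.3    0.2 -142.7] [-0.32  0.    0.95]
[-0.0154709   0.70310923 -0.71091354]
[0.0, -0.0, -0.889, 0.537, -0.573, -0.035]
[0.0, -0.0, -0.889, 0.609, -0.76, -0.035]
```

carry_out([
  [0, 0, -0.1, 0.53, -0.57, 0, 1],
  [0, 0, -0.2, 0.6, -0.9, 0, 1],
  [0, 0, -0.3, 0.6, -0.9, 0, 1],
  [0, 0, -0.3, 0.6, -0.9, 0, 1],
  [0, 0, -0.3, 0.6, -0.9, 0, 1],
  [0, 0, -0.3, 0.6, -0.9, 0, 1],
])

```text
clock: 1.25
eef_pos: [285.3, -317.1, 231.6]
tcp_rot: [3.141, 0.0, 1.316]
contact_force: [-0.8, 0.1, -0.4]
opening: 0.001
grasp_force: 0.0
```

Run:
```python
from rig import r
from h import *
s=r.sense();print(s["clock"],s["eef_pos"],s["tcp_rot"],s["qpos"])
y=np.pi+.022
rows(s,[((310,-200,240),down(2.4)),((310,-80,240),down(2.7))])
```

```text
1.25 [ 285.29950385 -317.07172     231.6174787 ] [3.14101044e+00 3.30824415e-04 1.31645271e+00] [-8.41649252e-01  3.50901679e-02  2.03352482e+00  5.37682367e-05
  1.07230969e+00 -5.87331422e-01]
[0.0, 0.0, -0.345, 0.478, -0.022, -0.034]
[0.0, 0.0, -0.44, 0.943, -0.143, -0.034]
```

carry_out([
  [0, 0, -0.06, 0.24, 0, 0, 1],
  [0, 0, -0.12, 0.48, -0.02, 0, 1],
  [0, 0, -0.18, 0.7, -0.08, 0, 1],
  [0, 0, -0.24, 0.94, -0.14, 0, 1],
  [0, 0, -0.3, 0.94, -0.14, 0, 1],
  [0, 0, -0.34, 0.94, -0.14, 0, 1],
  [0, 0, -0.34, 0.94, -0.14, 0, 1],
])

```text
clock: 2.12
eef_pos: [311.6, -82.5, 231.6]
tcp_rot: [3.141, 0.001, 2.379]
contact_force: [0.0, -1.5, 0.7]
opening: 0.001
grasp_force: 0.0
```

Run:
```python
from rig import r
from h import *
s=r.sense();print(s["clock"],s["eef_pos"],s["tcp_rot"],s["qpos"])
y=np.pi+.022
rows(s,[((310,50,230),down(2.8)),((310,120,200),down(y))])
```

```text
2.125 [311.55930422 -82.49390132 231.56895009] [3.14142312e+00 7.37628942e-04 2.37870455e+00] [-2.63274444e-01 -1.57166676e-01  2.20962282e+00 -2.30924473e-04
  1.08840783e+00 -1.07107567e+00]
[0.0, 0.0, -0.134, 0.371, 0.379, 0.006]
[-0.0, 0.0, -0.25, 0.564, 0.581, 0.126]
```

carry_out([
  [0, 0, -0.06, 0.16, 0.16, 0, 1],
  [0, 0, -0.12, 0.32, 0.32, 0, 1],
  [0, 0, -0.18, 0.48, 0.48, 0.05, 1],
  [0, 0, -0.25, 0.564, 0.581, 0.126, 1],
  [0, 0, -0.25, 0.564, 0.581, 0.126, 1],
  [0, 0, -0.25, 0.564, 0.581, 0.126, 1],
])

```text
clock: 2.88
eef_pos: [308.9, 119.8, 199.9]
tcp_rot: [-3.141, -0.0, -3.12]
contact_force: [-0.1, -0.6, -0.1]
opening: 0.002
grasp_force: 0.0
```

Run:
```python
from rig import r
from h import *
s=r.sense();print(s["clock"],s["eef_pos"],s["tcp_rot"],s["qpos"])
y=np.pi+.022
rows(s,[((330,241,140),down(y))])
```

```text
2.875 [308.88129722 119.82187776 199.91714214] [-3.14111640e+00 -3.31427245e-04 -3.11998448e+00] [ 3.65871718e-01 -9.20520858e-02  2.23567648e+00 -4.00238124e-04
  9.98441009e-01 -1.22631601e+00]
[-0.0, -0.0, -0.0, -0.095, 0.483, 0.239]
```

Go there and use the wrist camera to refine the nest pose.

carry_out([
  [0, 0, 0, -0.05, 0.24, 0.05, 1],
  [0, 0, 0, -0.095, 0.483, 0.12, 1],
  [0, 0, 0, -0.095, 0.483, 0.12, 1],
  [0, 0, 0, -0.095, 0.483, 0.12, 1],
])

```text
clock: 3.38
eef_pos: [329.4, 240.6, 169.9]
tcp_rot: [-3.141, -0.001, -3.118]
contact_force: [0.2, 0.2, 0.2]
opening: -0.002
grasp_force: 0.0
```

Run:
```python
from rig import r
from h import *
import cv2
s=r.sense();print(s["clock"],s["eef_pos"],s["tcp_rot"])
c=r.get_calibration("wrist");im=r.grab_frame("wrist")[:,:,::-1].copy()
cv2.imwrite("pics/w0raw.png",im)
p=np.load("nest.npy")
def line(P,col): 
    q=proj(c,n2w(p,P));cv2.polylines(im,[q.round().astype(int).reshape(-1,1,2)],False,col,1)
line([(44,85,32),(-40,85,32),(-40,-62,32),(44,-62,32),(44,85,32)],(0,0,255))
line([(24,79.5,52),(-24,79.5,52),(-24,3.5,52),(24,3.5,52),(24,79.5,52)],(0,255,0))
line([(0,91.5,42),(0,79.5,42)],(255,0,0))
for a in(0,.25):line([(-33-d*np.cos(a),y,60+d*np.sin(a)) for d,y in[(68,46),(68,25),(78,25),(78,-9),(68,-9),(68,-30)]],(255,0,255*(a>0)))
cv2.imwrite("pics/w0.png",im)
```

```text
3.375 [329.35017767 240.55833592 169.9059174 ] [-3.14078717e+00 -5.15580971e-04 -3.11842194e+00]
```

View pics/w0.png

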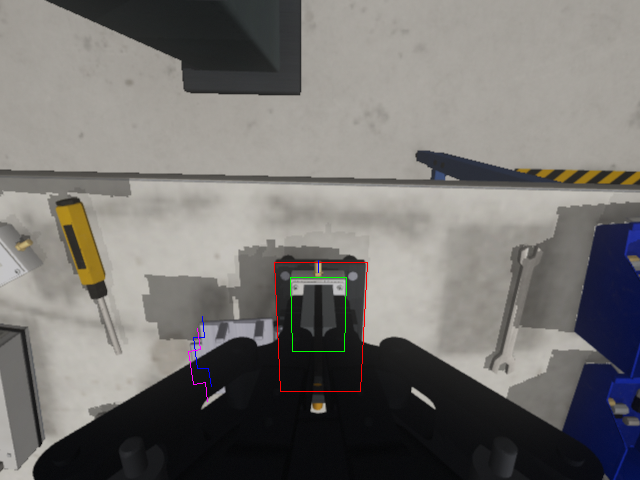

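Run:
```python
from rig import r
from h import *
s=r.sense()
y=np.pi+.022
rows(s,[((338,240.8,38),down(y)),((375,241.7,38),down(y)),((391,242.1,38),down(y)),((396,242.2,38),down(y))])
```

```text
[-0.0, -0.0, 0.0, -0.035, 0.001, 0.528]
[-0.0, -0.0, 0.0, -0.183, 0.002, 0.528]
[-0.0, -0.0, 0.0, -0.247, 0.002, 0.528]
[-0.0, -0.0, 0.0, -0.267, 0.002, 0.528]
```

carry_out([
  [0, 0, 0, -0.035, 0.001, 0.2, 1],
  [0, 0, 0, -0.035, 0.001, 0.4, 1],
  [0, 0, 0, -0.035, 0.001, 0.528, 1],
  [0, 0, 0, -0.035, 0.001, 0.528, 1],
  [0, 0, 0, -0.07, 0.001, 0.528, 1],
  [0, 0, 0, -0.11, 0.002, 0.528, 1],
  [0, 0, 0, -0.15, 0.002, 0.528, 1],
  [0, 0, 0, -0.15, 0.002, 0.528, 1],
])

```text
clock: 4.42
eef_pos: [368.1, 243.7, 38.5]
tcp_rot: [3.14, 0.002, -3.116]
contact_force: [-0.9, -0.9, -0.2]
opening: -0.001
grasp_force: 0.0
```

Run:
```python
from rig import r
from h import *
import cv2
s=r.sense();print(s["clock"],s["eef_pos"],s["tcp_rot"],s["contact_force"])
im=r.grab_frame("top");a=im[200:360,210:410,::-1];cv2.imwrite("pics/t2.png",cv2.resize(a,None,fx=3.7,fy=3.7,interpolation=2))
```

```text
4.425 [368.14565206 243.73674013  38.45353332] [ 3.14043940e+00  1.97471364e-03 -3.11595368e+00] [-0.87621492 -0.9101312  -0.20336077]
```

View pics/t2.png

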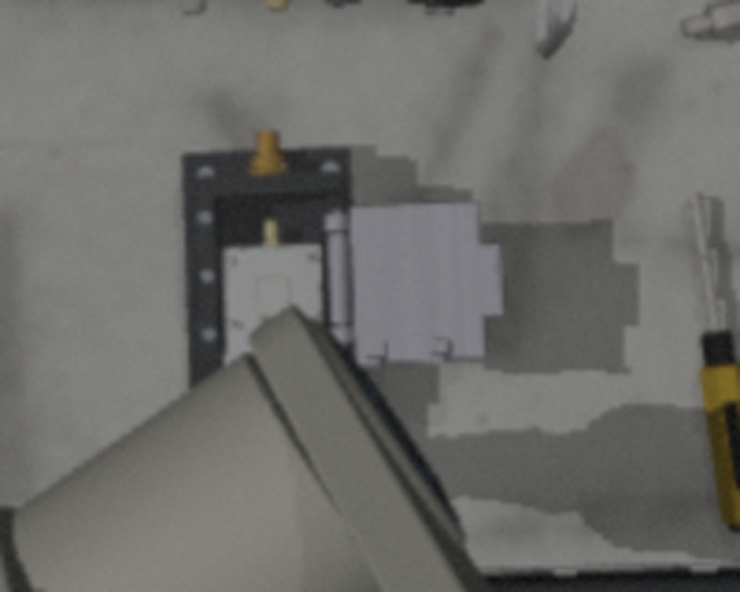

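carry_out([
  [0, 0, 0, -0.03, -0.005, 0, 1],
  [0, 0, 0, -0.06, -0.005, 0, 1],
  [0, 0, 0, -0.08, -0.005, 0, 1],
  [0, 0, 0, -0.08, -0.005, 0, 1],
])

```text
clock: 4.97
eef_pos: [387.3, 242.7, 37.8]
tcp_rot: [3.141, 0.001, -3.116]
contact_force: [-0.1, -0.6, 0.3]
opening: -0.003
grasp_force: 0.0
```

carry_out([
  [0, 0, 0, -0.005, 0, 0, 1],
  [0, 0, 0, -0.01, 0, 0, 1],
  [0, 0, 0, -0.01, 0, 0, 1],
])

```text
clock: 5.35
eef_pos: [389.0, 242.5, 37.7]
tcp_rot: [-3.141, -0.0, -3.115]
contact_force: [-0.9, 0.0, -0.2]
opening: -0.004
grasp_force: 0.4
```

carry_out([
  [0, 0, 0, -0.004, 0, 0, 1],
  [0, 0, 0, -0.008, 0, 0, 1],
  [0, 0, 0, -0.008, 0, 0, 1],
])

```text
clock: 5.72
eef_pos: [391.3, 242.7, 37.8]
tcp_rot: [3.141, 0.0, -3.115]
contact_force: [-0.1, 0.5, -0.2]
opening: 0.001
grasp_force: 0.2
```

carry_out([
  [0, 0, 0, -0.004, 0, 0, 1],
  [0, 0, 0, -0.008, 0, 0, 1],
  [0, 0, 0, -0.008, 0, 0, 1],
])

```text
clock: 6.1
eef_pos: [393.2, 242.7, 37.8]
tcp_rot: [3.142, 0.0, -3.115]
contact_force: [-0.2, 0.6, -0.0]
opening: 0.005
grasp_force: 0.3
```

carry_out([
  [0, 0, 0, -0.004, 0, 0, 1],
  [0, 0, 0, -0.008, 0, 0, 1],
  [0, 0, 0, -0.008, 0, 0, 1],
])

```text
clock: 6.48
eef_pos: [394.2, 242.5, 37.7]
tcp_rot: [-3.141, -0.002, -3.116]
contact_force: [-5.8, 1.0, 4.2]
opening: -0.002
grasp_force: 2.7
```

Run:
```python
from rig import r
from h import *
import cv2
s=r.sense();print(s["clock"],s["eef_pos"],s["tcp_rot"],s["contact_force"])
im=r.grab_frame("top");a=im[225:305,245:345,::-1];cv2.imwrite("pics/t3.png",cv2.resize(a,None,fx=7,fy=7,interpolation=2))
```

```text
6.475 [394.1768002  242.45355194  37.65616121] [-3.14099173e+00 -1.84358570e-03 -3.11557507e+00] [-5.84404733  0.95042377  4.23289137]
```

View pics/t3.png

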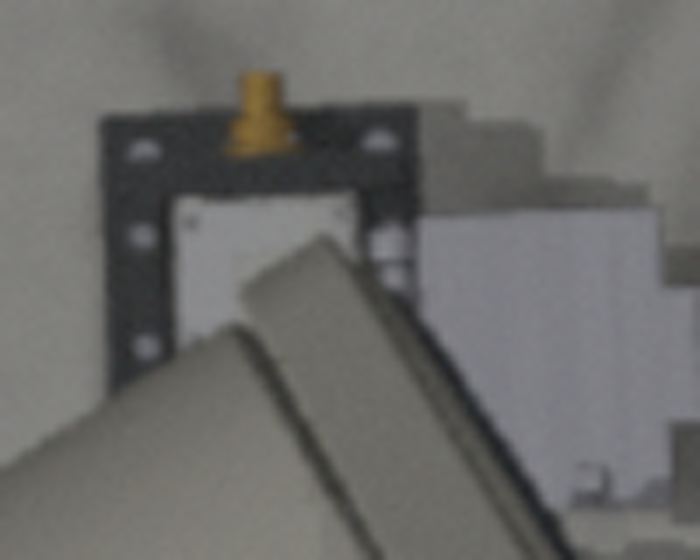

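carry_out([
  [0, 0, 0, -0.006, 0, 0, 1],
  [0, 0, 0, -0.012, 0, 0, 1],
  [0, 0, 0, -0.012, 0, 0, 1],
])

```text
clock: 6.9
eef_pos: [394.5, 242.0, 37.4]
tcp_rot: [-3.14, -0.007, -3.116]
contact_force: [-15.3, 3.7, 11.9]
opening: -0.003
grasp_force: 8.0
```

carry_out([
  [0, 0, 0, 0.1, 0, 0, 1],
  [0, 0, 0, 0.22, 0, -0.05, 1],
  [0, 0, 0, 0.22, 0, -0.25, 1],
  [0, 0, 0, 0.22, 0, -0.5, 1],
  [0, 0, 0, 0.22, -0.2, -0.7, 1],
  [0, 0, 0, 0.22, -0.44, -0.8, 1],
  [0, 0, 0, 0.22, -0.68, -0.8, 1],
  [0, 0, 0, 0.22, -0.8, -0.8, 1],
])

```text
clock: 7.9
eef_pos: [348.8, 39.3, 238.8]
tcp_rot: [-3.141, 0.003, -3.116]
contact_force: [0.5, 0.3, -0.1]
opening: 0.001
grasp_force: 0.0
```

Run:
```python
from rig import r
from h import *
s=r.sense();print(s["clock"],s["eef_pos"],s["tcp_rot"],s["qpos"].round(2))
im=r.grab_frame("top")
for n in("top",):
  for l in("module","flap"):
    for d in r.silhouettes(n,l)[:1]:
        reg=np.argwhere(d["region"]);print(l,d["score"],d["position"],reg.min(0),reg.max(0))
p=np.load("nest.npy");c=r.get_calibration("top")
print(proj(c,n2w(p,[(24,-38,52),(-24,-38,52),(-24,38,52),(24,38,52),(0,50,42)])).round(1).tolist())
y=np.pi+.022
rows(s,[((400,30,210),tilt(y,.4)),((440,40,200),tilt(y,.785))])
```

```text
7.9 [348.77344777  39.33309494 238.79204636] [-3.14128899  0.00316702 -3.11631623] [ 0.11 -0.11  2.16 -0.    1.1  -1.49]
module 0.95 [272.7, 281.9] [252 270] [300 298]
[[269.0, 252.8], [295.8, 251.6], [297.4, 294.2], [270.5, 295.4], [284.5, 301.3]]
[-0.127, 0.001, 0.001, -0.204, -0.042, 0.116]
[-0.25, 0.001, 0.001, -0.364, -0.007, 0.156]
```

carry_out([
  [-0.06, 0, 0, -0.1, -0.03, 0.06, 1],
  [-0.12, 0, 0, -0.2, -0.04, 0.12, 1],
  [-0.18, 0, 0, -0.3, -0.02, 0.14, 1],
  [-0.25, 0, 0, -0.36, -0.01, 0.156, 1],
  [-0.25, 0, 0, -0.36, -0.01, 0.156, 1],
  [-0.25, 0, 0, -0.36, -0.01, 0.156, 1],
])

```text
clock: 8.8
eef_pos: [438.5, 41.4, 197.6]
tcp_rot: [2.356, -0.003, -3.116]
contact_force: [0.4, 0.4, 0.3]
opening: 0.001
grasp_force: 0.0
```

Run:
```python
from rig import r
from h import *
import cv2
s=r.sense();print(s["clock"],s["eef_pos"],s["tcp_rot"],s["qpos"].round(2))
y=np.pi+.022
c=r.get_calibration("wrist")
im=r.grab_frame("wrist");cv2.imwrite("pics/w2.png",im[:,:,::-1])
rows(s,[((449,85,130),tilt(y,.785)),((449,85,75),tilt(y,.785)),((449,110,40),tilt(y,.785)),((449,138,28),tilt(y,.785))])
```

```text
8.8 [438.51001616  41.41947443 197.59764373] [ 2.35568292e+00 -2.93768440e-03 -3.11586561e+00] [-0.43  0.33  2.03  0.72  1.28 -2.42]
[0.0, -0.002, 0.0, -0.047, -0.069, 0.314]
[0.0, -0.002, 0.0, -0.048, -0.224, 0.469]
[0.0, -0.002, 0.0, -0.051, -0.253, 0.639]
[0.0, -0.002, 0.0, -0.054, -0.208, 0.752]
```

View pics/w2.png

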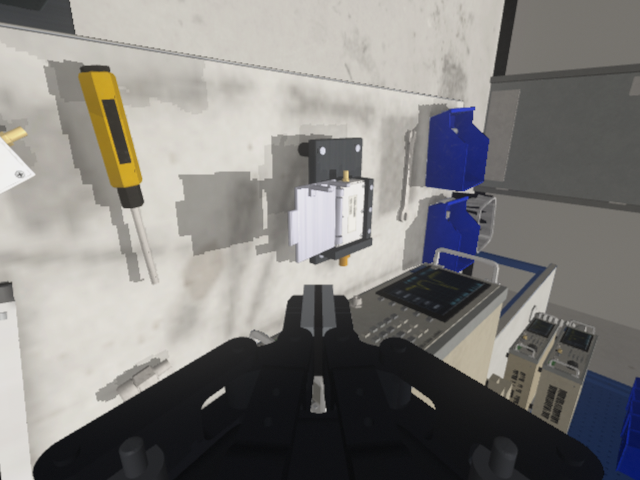

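carry_out([
  [0, 0, 0, -0.047, -0.07, 0.2, 1],
  [0, 0, 0, -0.047, -0.07, 0.314, 1],
  [0, 0, 0, -0.048, -0.224, 0.469, 1],
  [0, 0, 0, -0.048, -0.224, 0.469, 1],
  [0, 0, 0, -0.051, -0.253, 0.639, 1],
  [0, 0, 0, -0.051, -0.253, 0.639, 1],
  [0, 0, 0, -0.051, -0.253, 0.639, 1],
])

```text
clock: 9.72
eef_pos: [450.3, 109.7, 43.1]
tcp_rot: [2.357, 0.002, -3.115]
contact_force: [0.4, -0.6, 0.9]
opening: 0.001
grasp_force: 0.0
```

```bash
cat > arc.py <<'E'
import sys
from rig import r
from h import *
s=r.sense();print(s["clock"],s["eef_pos"].round(1),s["tcp_rot"].round(3),s["qpos"].round(2),s["contact_force"].round(1))
p=np.load("nest.npy");pin=n2w(p,(-33,8,60))[0];y=np.pi+.022
h,D=float(sys.argv[1]),float(sys.argv[2])
T=[]
for a in map(float,sys.argv[3:]):
    o=2+h*abs(np.sin(a-3*np.pi/4))
    T.append(([pin[0]+1,pin[1]-D*np.cos(a)-o*np.sin(a),pin[2]+D*np.sin(a)-o*np.cos(a)],tilt(y,.785)))
    print(a,np.round(T[-1][0],1))
rows(s,T)
E
python3 arc.py 12 62 0 .3 .6 .9 1.2 1.5
python3 - <<'E'
from rig import r
from h import *
y=np.pi+.022
rows(r.sense(),[((449,138,28),tilt(y,.785)),((449,138,45),tilt(y,.785)),((449,138,65),tilt(y,.785))])
E
```

```text
9.725 [450.3 109.7  43.1] [ 2.357e+00  2.000e-03 -3.115e+00] [-0.29  0.61  2.11  0.94  0.98 -2.65] [ 0.4 -0.6  0.9]
0.0 [448.6 148.1  49.5]
0.3 [448.6 147.2  66.3]
0.6 [448.6 151.2  83.6]
0.9 [448.6 160.7  99.9]
1.2 [448.6 175.6 113.1]
1.5 [448.6 194.7 121.1]
[0.0, -0.001, 0.002, 0.003, 0.127, 0.091]
[0.0, -0.001, 0.002, 0.003, 0.171, 0.041]
[0.0, -0.001, 0.002, 0.002, 0.232, 0.003]
[0.0, -0.001, 0.002, 0.001, 0.305, -0.016]
[0.0, -0.001, 0.002, -0.001, 0.384, -0.012]
[0.0, -0.001, 0.002, -0.003, 0.461, 0.02]
[0.0, -0.001, 0.002, 0.002, 0.037, 0.123]
[0.0, -0.001, 0.002, 0.002, 0.085, 0.075]
[0.0, -0.001, 0.002, 0.002, 0.142, 0.018]
```

carry_out([
  [0, 0, 0, 0, 0.037, 0.123, 1],
  [0, 0, 0, 0, 0.037, 0.123, 1],
  [0, 0, 0, 0, 0.085, 0.075, 1],
  [0, 0, 0, 0, 0.142, 0.03, 1],
  [0, 0, 0, 0, 0.18, 0.03, 1],
  [0, 0, 0, 0, 0.232, 0.003, 1],
  [0, 0, 0, 0, 0.232, 0.003, 1],
])

```text
clock: 10.6
eef_pos: [448.6, 151.6, 82.8]
tcp_rot: [2.356, 0.002, -3.115]
contact_force: [-0.1, -0.7, 0.2]
opening: 0.004
grasp_force: 0.0
```

```bash
python3 arc.py 12 62 .9 1.2 1.5 1.8 2.1
python3 - <<'E'
from rig import r
import cv2
cv2.imwrite("pics/w3.png",cv2.resize(r.grab_frame("wrist")[100:400,150:550,::-1],None,fx=1.5,fy=1.5))
E
```

```text
10.6 [448.6 151.6  82.8] [ 2.356e+00  2.000e-03 -3.115e+00] [-0.2   0.52  2.13  0.97  0.99 -2.56] [-0.1 -0.7  0.2]
0.9 [448.6 160.7  99.9]
1.2 [448.6 175.6 113.1]
1.5 [448.6 194.7 121.1]
1.8 [448.6 216.1 122.3]
2.1 [448.6 237.1 116.1]
[0.0, -0.001, 0.001, -0.001, 0.074, -0.023]
[0.0, -0.001, 0.001, -0.003, 0.153, -0.018]
[0.0, -0.001, 0.001, -0.005, 0.23, 0.014]
[0.0, -0.001, 0.001, -0.007, 0.294, 0.071]
[0.0, -0.001, 0.001, -0.009, 0.336, 0.148]
```

View pics/w3.png

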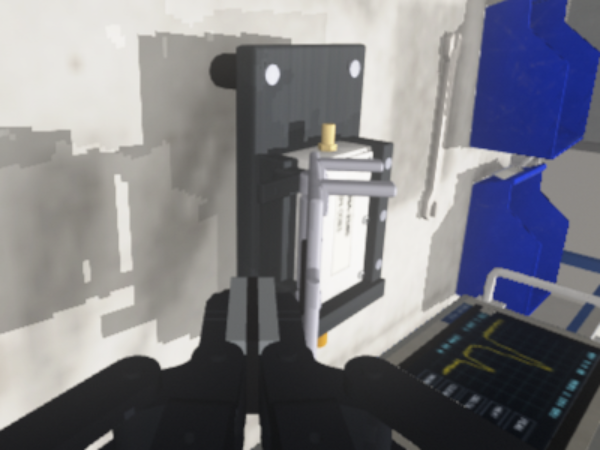

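carry_out([
  [0, 0, 0, 0, 0.074, -0.023, 1],
  [0, 0, 0, -0.003, 0.153, -0.018, 1],
  [0, 0, 0, -0.005, 0.23, 0.014, 1],
  [0, 0, 0, -0.007, 0.294, 0.071, 1],
  [0, 0, 0, -0.008, 0.32, 0.11, 1],
  [0, 0, 0, -0.009, 0.336, 0.148, 1],
  [0, 0, 0, -0.009, 0.336, 0.148, 1],
])

```text
clock: 11.52
eef_pos: [447.8, 237.3, 114.2]
tcp_rot: [2.356, -0.001, -3.115]
contact_force: [-0.8, -0.3, 0.3]
opening: -0.0
grasp_force: 0.0
```

```bash
python3 arc.py 12 62 2.4 2.6 2.8 2.9 3.0 3.1 3.14
```

```text
11.525 [447.8 237.3 114.2] [ 2.356e+00 -1.000e-03 -3.115e+00] [-0.01  0.44  2.14  1.06  0.95 -2.43] [-0.8 -0.3  0.3]
2.4 [448.6 254.1 103.7]
2.6 [448.6 260.7  96.2]
2.8 [448.6 266.1  87.5]
2.9 [448.6 268.4  82.8]
3.0 [448.6 270.2  77.9]
3.1 [448.6 271.6  72.7]
3.14 [448.6 272.1  70.6]
[0.0, -0.001, 0.001, -0.005, 0.018, 0.077]
[0.0, -0.001, 0.001, -0.006, 0.015, 0.117]
[0.0, -0.001, 0.001, -0.007, 0.006, 0.157]
[0.0, -0.001, 0.001, -0.007, -0.001, 0.177]
[0.0, -0.001, 0.001, -0.007, -0.01, 0.196]
[0.0, -0.001, 0.001, -0.007, -0.02, 0.214]
[0.0, -0.001, 0.001, -0.007, -0.025, 0.222]
```

carry_out([
  [0, 0, 0, -0.005, 0.018, 0.077, 1],
  [0, 0, 0, -0.006, 0.015, 0.117, 1],
  [0, 0, 0, -0.007, 0.006, 0.157, 1],
  [0, 0, 0, -0.007, -0.001, 0.177, 1],
  [0, 0, 0, -0.007, -0.01, 0.196, 1],
  [0, 0, 0, -0.007, -0.02, 0.214, 1],
  [0, 0, 0, -0.007, -0.02, 0.214, 1],
])

```text
clock: 12.4
eef_pos: [449.0, 271.3, 73.1]
tcp_rot: [2.356, -0.001, -3.115]
contact_force: [-0.2, -0.4, -0.1]
opening: 0.002
grasp_force: 0.0
```

```bash
python3 arc.py 12 62 3.14 3.2
python3 - <<'E'
from rig import r
import cv2
cv2.imwrite("pics/w4.png",r.grab_frame("scene")[230:380,220:420,::-1].repeat(4,0).repeat(4,1))
E
```

```text
12.4 [449.  271.3  73.1] [ 2.356e+00 -1.000e-03 -3.115e+00] [ 0.06  0.53  2.15  1.18  0.87 -2.52] [-0.2 -0.4 -0.1]
3.14 [448.6 272.1  70.6]
3.2 [448.6 272.7  67.3]
[0.0, -0.001, 0.001, 0.001, -0.005, 0.01]
[0.0, -0.001, 0.001, 0.001, -0.012, 0.02]
```

View pics/w4.png

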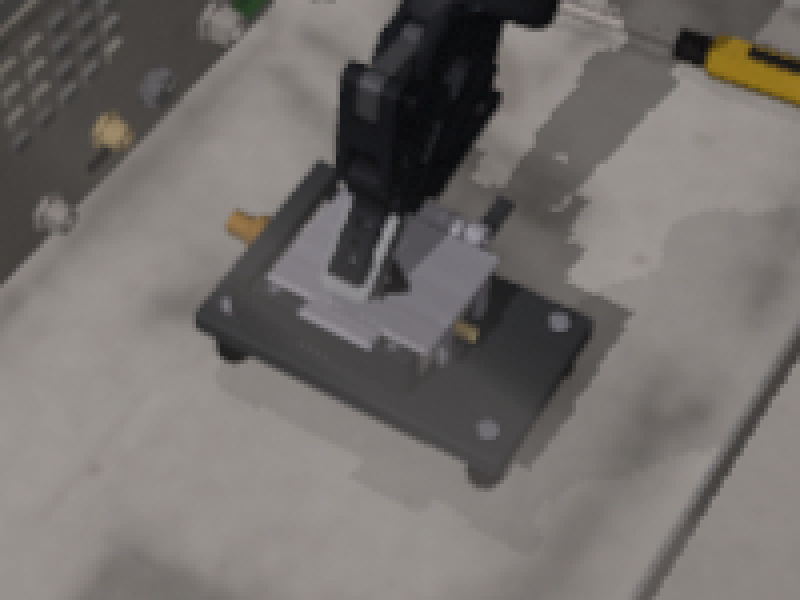

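carry_out([
  [0, 0, 0, 0, -0.007, 0.01, 1],
  [0, 0, 0, 0, -0.013, 0.014, 1],
  [0, 0, 0, 0, -0.013, 0.014, 1],
])

```text
clock: 12.82
eef_pos: [449.1, 271.4, 68.6]
tcp_rot: [2.356, -0.0, -3.115]
contact_force: [0.5, 0.1, -0.7]
opening: 0.0
grasp_force: 0.0
```

carry_out([
  [0, 0, 0, 0, -0.004, 0.004, 1],
  [0, 0, 0, 0, -0.008, 0.008, 1],
  [0, 0, 0, 0, -0.008, 0.008, 1],
])

```text
clock: 13.2
eef_pos: [449.2, 271.6, 66.2]
tcp_rot: [2.355, 0.0, -3.115]
contact_force: [-0.4, -2.1, 5.5]
opening: -0.004
grasp_force: 2.7
```

carry_out([
  [0, 0, 0, 0, -0.004, 0.004, 1],
  [0, 0, 0, 0, -0.008, 0.008, 1],
  [0, 0, 0, 0, -0.008, 0.008, 1],
])

```text
clock: 13.58
eef_pos: [449.3, 271.8, 65.1]
tcp_rot: [2.352, 0.001, -3.115]
contact_force: [-5.3, -14.5, 26.7]
opening: 0.002
grasp_force: 13.2
```

carry_out([
  [0, 0, 0, 0, 0.03, -0.04, 1],
  [0, 0, 0, 0, 0.03, -0.24, 1],
  [0, 0, 0, 0, 0.03, -0.48, 1],
  [0, 0, 0, 0, 0.03, -0.7, 1],
  [0, 0, 0, 0, 0.03, -0.8, 1],
  [0, 0, 0, 0, 0.03, -0.8, 1],
])

```text
clock: 14.32
eef_pos: [453.8, 134.3, 210.8]
tcp_rot: [2.357, 0.003, -3.117]
contact_force: [0.3, 0.2, -0.9]
opening: 0.002
grasp_force: 0.0
```

Run:
```python
from rig import r
from h import *
import cv2
print(r.sense()["contact_force"],r.sense()["clock"])
a=r.grab_frame("scene")[230:380,220:420,::-1];b=r.grab_frame("top")[220:320,250:350,::-1]
a=cv2.resize(a,(533,400),interpolation=2);b=cv2.resize(b,(260,400*260//400),interpolation=2)
o=np.zeros((400,800,3),np.uint8);o[:,:533]=a;o[:260,536:796]=b
cv2.imwrite("pics/f.png",o)
```

```text
[ 0.31424853  0.23626255 -0.88494431] 14.325
```

View pics/f.png

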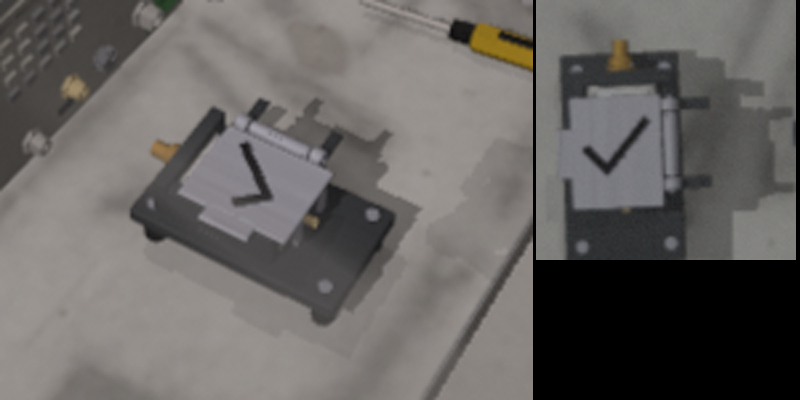

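The flap lies flat with its tick up at about (610,145). The module's end shows against the end block and its connector tip sticks out between the prongs, so I'm handing in.

```bash
python3 -c "
from rig import r
print(r.sign_off())"
```

```text
the job is handed in; nothing more can be done
None
```

The module is home against the end block, and the flap is swung over flat across it with its tick face up and its prongs behind the module. The job was handed in at about 14 s on the robot's clock, but `r.sign_off()` returned no verdict.

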